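Sample bottles from drip tray to carrier, in filling order

ROBOT

A 6-joint arm with a two-finger parallel gripper is mounted at the origin on the work surface. World frame = base frame: x ahead of the robot, y to its left, z up, the work surface at z = 0. Lengths are in mm, angles in rad, forces in N, time in s.
With the tool pointing down it reaches from about 350 to 775 mm from the base axis. Payload 7.3 kg.
Tool frame: the origin (TCP) lies midway between the tips of the shut fingers; the grasp point (between the pads) lies 19 mm behind it; z points along the fingers, y is the line along which they close (so a half turn about z gives the same grasp; the last joint's range is limited). The gripper opens to 92 mm and grips with 3 to 60 N. Pads are 19 mm wide; open, the fingers measure 130 mm over their backs; the gripper's body (75 mm by 190 mm) begins 47 mm behind the grasp point.
Start: joints at [0.99, 0.342, 1.524, -0, 1.275, -0.146], TCP at [221.134, 476.177, 226.741] pointing down, gripper open.
Joint ranges: [-2.53, 2.53], [-0.77, 2.02], [0.04, 2.7], [-1, 4.14], [0.28, 2.66], [-3.11, 3.11]. Speed limits (rad/s): [2.57, 2.57, 3.14, 3.14, 3.14, 3.14].

INTERFACE

Orientations are given as [roll, pitch, yaw] about the fixed x, y, z axes, in that order (R = Rz(yaw) Ry(pitch) Rx(roll)).
In Python, from plant import monitor, optics, workorder gives the robot as it stands. The module is installed in compiled form; this text tells all that it offers.
- The arm moves only by the tool servo_tool, never from a script. Its arguments are lists of equal length, an entry for each row: "linear": the shift along the tool's x, y, z as a fraction of full scale, a list of three; "spin": the turn about the tool's z as a fraction of full scale. In form: {"linear": [[dx, dy, dz], ...], "spin": [spin, ...]}. A call has exactly 8 rows; each row shifts and turns the commanded pose from where the row before left it, along the tool's axes as they then stand; what a row does not reach is not made up. Full scale, the value 1, is 200 mm for a shift and 90 degrees for a turn. A row lasts 1/8 s, in which the tool goes at most 62.5 mm and 10.7 degrees, less where a joint would pass 70% of its speed; a pose out of reach is approached as far as the arm can. A call with a number of a shift or a turn outside -1 to 1 is refused whole. A call with a gripper value outside its range is refused whole. "hand" is the opening, from -1 (shut) to 1 (fully open), set as the call begins (left out, the last holds). The fingers move at their own pace and stop on an object; the grip force is fixed at half the most. Time passes only in rows, so rows that do not move let the fingers close, or fill a call up. It gives the time, the measured TCP pose, the force, the opening and the grip force at its end, in the units of the state.
- monitor.get_obs(): the state, without advancing time (a new reading comes with each control period).
- optics.capture(name): name is "scene" or "top" or "wrist"; returns a dict with "frame" (420x560x3 uint8, blue, green, red), "K" (3x3 intrinsics, pixels), "world_to_cam" (4x4, takes a point from world to camera coordinates). Camera axes: x right, y down, z forward; pixel columns grow to the right and rows downward; lengths in mm; the calibration is good to about 2 mm. A picture is of the moment at which its call begins. There is no depth.
- workorder.close_job(): hands the job in; it is judged then, once.
The state is a dict: "time": time; "joint_positions": joint angles; "dq": joint speeds; "tau": joint torques, N m; "tool_pos": TCP position; "tcp_rot": TCP orientation; "contact_force": force on the tool from outside, world axes, zero at the start; "moment": the same for the moment, N m; "grip_width": finger opening in mm; "finger_force": force on a finger pad.
Only numpy, scipy, OpenCV 4.12 (cv2) and the standard library are available. Lean on these libraries where they do the work, as an engineer would, in place of code of your own. Each camera call takes 0.05 s, during which the arm holds its last target. There are 200 camera calls.

TASK

Move the four sample bottles from the filler's drip tray into the plywood carrier, one to a cell, keeping their filling order: the bottle next to the drain tap goes into the cell next to the carrier's loop handle, the next one into the next cell, and so on to the far end. Set each one down standing upright on its cell's floor, without dropping or tipping any, and leave the jug, the jar and the wrench where they are.

Things in the scene. Friction and masses are not known exactly. Their poses are not given: they have to be found in the camera images.
- bottle_long: Sealed amber glass sample bottle: slender, round, body diameter 40, long neck. 118 mm tall; its top 26 mm is a fixed black cylindrical cap, diameter 28 (neck below it 21). 0.09 to 0.23 kg. Origin: centre of its underside, z up. Stands on a pad of the drip tray at the start; grip it by the cap.
- pad_long: White plastic pad, 64 x 64 x 8 mm, on which the slender bottle stands at the start. The four pads look alike and are fixed to the black drip tray in a row, 80 mm apart. Origin: centre of its underside, 15 mm above the table (pad top at 23 mm); its y axis runs along the row.
- bottle_square: Sealed amber glass sample bottle: square body 40 x 40 and 52 high, short shoulder and neck above. 102 mm tall; its top 26 mm is a fixed black cylindrical cap, diameter 28 (neck below it 21). 0.09 to 0.23 kg. Origin: centre of its underside, z up. Stands on a pad of the drip tray at the start; grip it by the cap.
- pad_square: White plastic pad, 64 x 64 x 8 mm, on which the square bottle stands at the start. The four pads look alike and are fixed to the black drip tray in a row, 80 mm apart. Origin: centre of its underside, 15 mm above the table (pad top at 23 mm); its y axis runs along the row.
- bottle_squat: Sealed amber glass sample bottle: short, wide, round, body diameter 46 and 40 high, the shortest of the four. 88 mm tall; its top 26 mm is a fixed black cylindrical cap, diameter 28 (neck below it 21). 0.09 to 0.23 kg. Origin: centre of its underside, z up. Stands on a pad of the drip tray at the start; grip it by the cap.
- pad_squat: White plastic pad, 64 x 64 x 8 mm, on which the squat bottle stands at the start. The four pads look alike and are fixed to the black drip tray in a row, 80 mm apart. Origin: centre of its underside, 15 mm above the table (pad top at 23 mm); its y axis runs along the row.
- bottle_cone: Sealed amber glass sample bottle: conical like a lab flask, base diameter 48, narrowing evenly from 10 to 68 above its underside, no label. 106 mm tall; its top 26 mm is a fixed black cylindrical cap, diameter 28 (neck below it 21). 0.09 to 0.23 kg. Origin: centre of its underside, z up. Stands on a pad of the drip tray at the start; grip it by the cap.
- pad_cone: White plastic pad, 64 x 64 x 8 mm, on which the conical bottle stands at the start. The four pads look alike and are fixed to the black drip tray in a row, 80 mm apart. Origin: centre of its underside, 15 mm above the table (pad top at 23 mm); its y axis runs along the row.
- tap: Drain tap of the drip tray, fixed at one end of the row of pads, left or right (the other end has only a low black bar): steel block 50 x 34 x 26 mm with brass spout and grey bar handle, 52 mm high in all. Origin: centre of its underside, in line with the row, 65 mm from the nearest pad's centre.
- carrier: Plywood carrier fixed to the table, nearer to the robot than the tray or farther: a row of four open cells, 64 x 64 mm inside, floor 6 mm and wall tops 26 mm above the table. Origin: on the table under the row's middle; y runs along the row to the dark steel loop handle (at y = 172, 61 high). Cell centres at x = 0, y = 105 (beside the handle), 35, -35, -105 mm.
- jug: Bystander: open steel jug with a handle, rim radius 45 mm, 110 mm tall, standing loose to one side. Origin at the centre of its underside.
- jar: Bystander: closed white jar, radius 38 mm, 90 mm tall, standing loose to one side. Origin at the centre of its underside.
- wrench: Bystander: steel wrench lying flat and loose to one side. Origin on its underside, x axis along its length.

How it is judged:
By the outcome, as a careful person would: the job done as asked, in the order asked, and still so for the second after the job is handed in, with the robot touching nothing.
It also fails if it takes over 83 s, if anything falls off the work surface, if the arm or the gripper's body presses on something with over 40 N, if the wrist force passes 120 N, or if a joint passes its speed limit or range.

## Working session

There is one attempt and no reset: what is moved stays moved. The work goes in short steps, Python scripts to look and compute and a tool call to move; the robot and the scene stay as the last step left them, time stands still between calls to the robot, and variables do not carry over. Pictures are saved under pics/ and viewed, at most 14 in all, crops included, and the job is handed in when it is done.

Besides the shell and the picture viewer there is one more tool, called after "Emit:" as name(argument=value, ...) on one line, values as JSON. servo_tool: Moves the arm, as the interface text tells. Shift numbers are shares of 200 mm and turn numbers shares of 90 degrees, none past 1 either way. Its arguments: {"type":"object","properties":{"linear":{"type":"array","items":{"type":"array","items":{"type":"number","minimum":-1,"maximum":1}}},"spin":{"type":"array","items":{"type":"number","minimum":-1,"maximum":1}},"hand":{"type":"number"}},"required":["linear","spin"]}

```bash
mkdir -p pics; python3 - <<'E'
from plant import monitor, optics
import cv2,pickle
o=monitor.get_obs(); print({k:o[k] for k in("time","tool_pos","tcp_rot","grip_width")})
d={}
for n in("scene","top","wrist"):
    c=optics.capture(n); d[n]=c; cv2.imwrite(f"pics/{n}0.png",c["frame"])
pickle.dump(d,open("d0.pkl","wb"))
E
```

```text
{'time': 0.0, 'tool_pos': array([220.89234347, 475.82160381, 226.04909106]), 'tcp_rot': array([-3.14006313e+00, -2.35181314e-04,  2.70681491e+00]), 'grip_width': 91.89230747634228}
```

View pics/scene0.png

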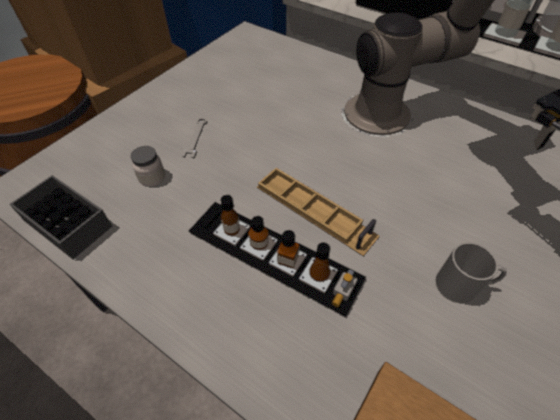

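View pics/top0.png

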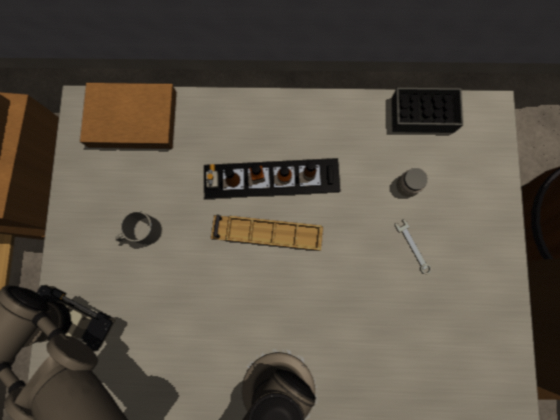

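The tap is at scene (347,285), top (211,176). Going from the tap, the bottles are cone (321,262), square (288,250), squat (258,235) and long (229,216). The carrier lies nearer the robot, with its handle on the tap's side at top (217,227).

```bash
cat >h.py <<'E'
import numpy as np,cv2
def ray(c,uv):
    K=c["K"];T=np.array(c["world_to_cam"]);R=T[:3,:3];o=-R.T@T[:3,3]
    p=cv2.undistortPoints(np.array([[uv]],float),K,None)[0,0]
    return o,R.T@np.array([p[0],p[1],1.])
def onz(c,uv,z):
    o,d=ray(c,uv); return (o+d*(z-o[2])/d[2])
def tri(obs):
    A=np.zeros((3,3));b=np.zeros(3);L=[]
    for c,uv in obs:
        o,d=ray(c,uv);d=d/np.linalg.norm(d);M=np.eye(3)-np.outer(d,d);A+=M;b+=M@o;L.append((o,d))
    x=np.linalg.solve(A,b)
    return x,[np.linalg.norm(np.cross(x-o,d)) for o,d in L]
def proj(c,p):
    q=np.array(c["world_to_cam"])@np.r_[p,1];q=c["K"]@q[:3];return q[:2]/q[2]
E
python3 - <<'E'
import pickle;from h import *
d=pickle.load(open("d0.pkl","rb"))
t,s=d["top"],d["scene"]
for n,c in d.items(): print(n,ray(c,(280,210)),c["K"][0,0])
print("tap/tray end z15",onz(t,(211,176),15))
for uv in((233,179),(259,177),(285,176),(310,175)):print("pad",onz(t,uv,23))
for uv in((216,227),(238,231),(261,233),(284,235),(308,237)):print("cell",onz(t,uv,26))
# caps, coarse from both views
for a,b in(((232,175),(322,248)),((256,171),(288,237)),((284,171),(257,222)),((310,169),(227,201))):print("cap",tri([(t,a),(s,b)]))
# wrist cam in tool frame
from plant import monitor
from scipy.spatial.transform import Rotation as Ro
o=monitor.get_obs();R=Ro.from_euler("xyz",o["tcp_rot"]).as_matrix()
q,dd=ray(d["wrist"],(280,210));print("cam in tool",R.T@(q-o["tool_pos"]),R.T@dd)
E
```

```text
scene (array([1018.35077982,  323.95634281,  787.79022814]), array([-0.50529778, -0.35223883, -0.78778736])) 379.4133681158422
top (array([ 308.31945958,  -16.13298461, 1298.05174297]), array([ 0.17133748,  0.01839121, -0.98506894])) 417.80949413426583
wrist (array([150.95914595, 508.95063628, 383.62465109]), array([ 0.27896665, -0.12310414, -0.95256713])) 342.55476582545646
tap/tray end z15 [636.68064021 229.29044697  15.        ]
pad [626.16529412 157.77646034  23.        ]
pad [634.11522365  76.07038791  23.        ]
pad [638.81992821  -5.61039364  23.        ]
pad [643.45934929 -83.99706952  23.        ]
cell [472.54621392 203.4776495   26.        ]
cell [461.58217666 135.09904691  26.        ]
cell [456.89857282  64.22925005  26.        ]
cell [452.23415225  -6.35027584  26.        ]
cell [447.65357256 -79.68805024  26.        ]
cap (array([616.28467561, 150.30560399, 109.33735664]), [np.float64(0.9365753257719831), np.float64(0.9365753257721164)])
cap (array([631.61119064,  77.72830364, 106.98166435]), [np.float64(1.9169836195956484), np.float64(1.9169836195956902)])
cap (array([634.65065836,  -4.38607205, 101.00813929]), [np.float64(1.6388703860233023), np.float64(1.638870386023392)])
cap (array([637.6923541 , -82.19994514, 123.36582615]), [np.float64(4.503246619461638), np.float64(4.503246619461737)])
cam in tool [  77.42530938    0.30403662 -157.38635081] [-0.30500458  0.00688185  0.95251562]
```

View pics/wrist0.png

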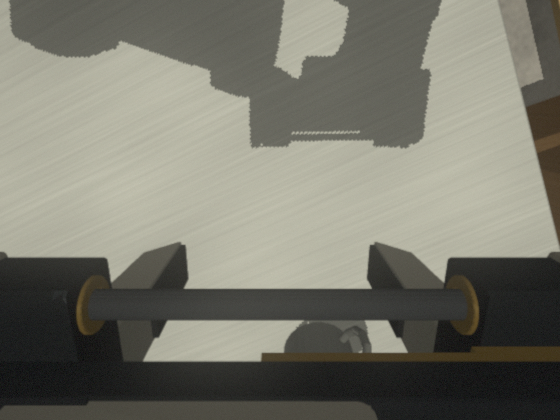

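Emit:
servo_tool(linear=[[0,0,-0.065],[0,0,-0.065],[0,0,-0.065],[0,0,-0.065],[0,0,-0.065],[0,0,-0.065],[0,0,-0.065],[0,0,-0.065]], spin=[0.11,0.11,0.11,0.11,0.11,0.11,0.02,0])

```text
time: 1.15
tool_pos: [221.1, 476.1, 331.2]
tcp_rot: [-3.141, 0.0, 1.641]
contact_force: [-0.2, -0.3, -0.6]
grip_width: 92.0
finger_force: 0.0
```

Emit:
servo_tool(linear=[[-0.18,0.1,0],[-0.2,0.12,0],[-0.2,0.12,0],[-0.2,0.12,0],[-0.2,0.12,0],[-0.2,0.12,0],[-0.2,0.12,0],[-0.2,0.12,0]], spin=[0,0,0,0,0,0,0,0])

```text
time: 2.15
tool_pos: [430.8, 172.3, 331.2]
tcp_rot: [3.141, -0.0, 1.641]
contact_force: [0.8, -0.3, 0.1]
grip_width: 91.8
finger_force: 0.0
```

Emit:
servo_tool(linear=[[-0.2,0.12,0],[-0.2,0.12,0],[-0.2,0.12,0],[-0.2,0.12,0],[-0.1,0.05,0],[0,0,0],[0,0,0],[0,0,0]], spin=[0,0,0,0,0,0,0,0])

```text
time: 3.15
tool_pos: [547.6, 2.5, 331.2]
tcp_rot: [3.141, -0.0, 1.641]
contact_force: [-0.7, 1.1, -0.3]
grip_width: 91.6
finger_force: 0.0
```

```bash
python3 - <<'E'
from plant import monitor, optics
import cv2,pickle
c=optics.capture("wrist");c2=optics.capture("scene");c["obs"]=monitor.get_obs(); pickle.dump((c,c2),open("w1.pkl","wb")); cv2.imwrite("pics/w1.png",cv2.resize(c["frame"],None,fx=1.42,fy=1.42,interpolation=2))
E
```

```text
(no output)
```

View pics/w1.png

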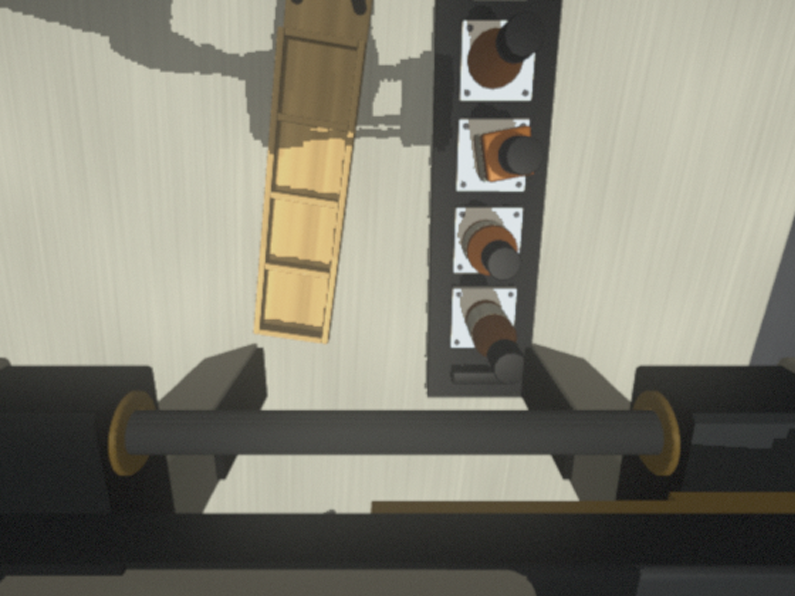

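The view shows the tap end at the top. Cap tops are at about (520,36) cone, (522,154) square, (504,262) squat and (511,368) long. The carrier cells run from (320,80) down to (295,300). I'll shift for a second view.

Emit:
servo_tool(linear=[[-0.03,0.1,0],[-0.05,0.15,0],[-0.04,0.15,0],[-0.02,0.05,0],[0,0,0],[0,0,0],[0,0,0],[0,0,0]], spin=[0,0,0,0,0,0,0,0])

```text
time: 4.25
tool_pos: [639.5, -20.4, 331.2]
tcp_rot: [3.141, 0.0, 1.639]
contact_force: [-0.5, -0.2, 0.5]
grip_width: 91.9
finger_force: 0.0
```

```bash
python3 - <<'E'
from plant import monitor, optics
import cv2,pickle
from h import *
c=optics.capture("wrist");c["obs"]=monitor.get_obs(); pickle.dump(c,open("w2.pkl","wb"))
a=pickle.load(open("w1.pkl","rb"))[0]
f=lambda im,g: np.uint8(255*np.clip(im/255.,0,1)**g)
A=cv2.resize(f(a["frame"][0:280,280:420],.5),None,fx=2.1,fy=2.1,interpolation=2)
B=cv2.resize(f(c["frame"][0:280,130:370],.5),None,fx=2.1,fy=2.1,interpolation=2)
cv2.imwrite("pics/w2.png",np.hstack([A,B]));print(A.shape,B.shape)
E
```

```text
(588, 294, 3) (588, 504, 3)
```

View pics/w2.png

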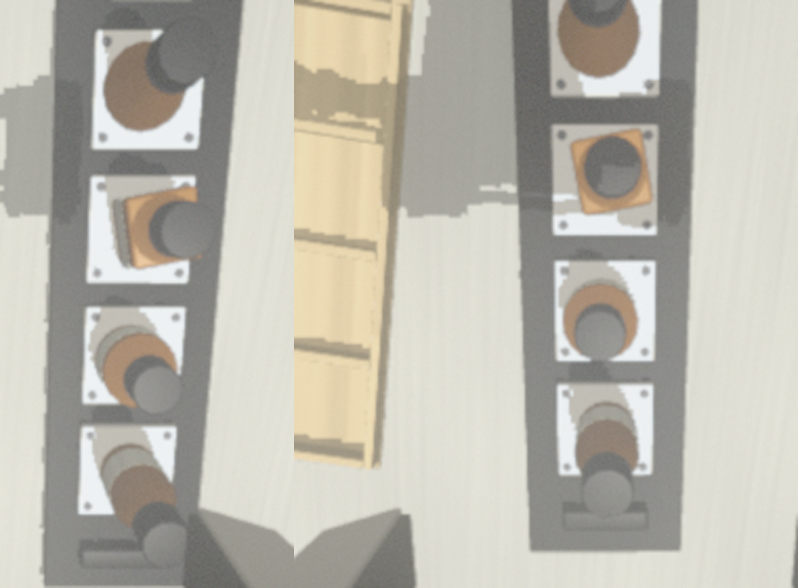

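Cap-top discs are clear in both views. In crop pixels, the left view has cone (186,50), square (187,229), squat (157,389) and long (165,545). The right view has square (613,166), squat (600,334) and long (606,493). Next I'll zoom on the carrier.

```bash
python3 - <<'E'
import cv2,pickle
from h import *
c=pickle.load(open("w2.pkl","rb"));a=pickle.load(open("w1.pkl","rb"))[0]
f=lambda im,g: np.uint8(255*np.clip(im/255.,0,1)**g)
for n,P in {"square":((187,229),(613,166)),"squat":((157,389),(600,334)),"long":((165,545),(606,493))}.items():
    p=[(a,(P[0][0]/2.1+280,P[0][1]/2.1)),(c,((P[1][0]-294)/2.1+130,P[1][1]/2.1))]
    print(n,*[np.round(q,1) for q in tri(p)])
print("cone z129",onz(a,(186/2.1+280,50/2.1),129))
A=cv2.resize(f(a["frame"][0:250,170:270],.6),None,fx=2.3,fy=2.3,interpolation=2)
B=cv2.resize(f(c["frame"][0:250,90:190],.6),None,fx=2.3,fy=2.3,interpolation=2)
cv2.imwrite("pics/w3.png",np.hstack([A,B]));print(A.shape)
E
```

```text
square [638.4  78.7 121. ] [0. 0.]
squat [637.5  -5.  109.3] [0.4 0.4]
long [645.9 -83.3 138.5] [0.3 0.3]
cone z129 [624.44252094 155.84756817 129.        ]
(575, 230, 3)
```

View pics/w3.png

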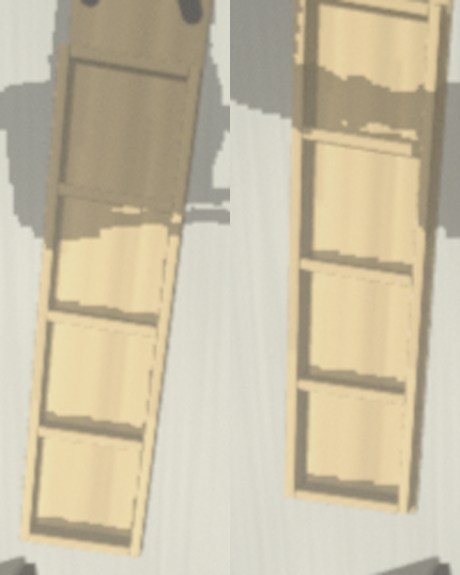

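```bash
python3 - <<'E'
import cv2,pickle
from h import *
c=pickle.load(open("w2.pkl","rb"));a=pickle.load(open("w1.pkl","rb"))[0]
def T(P,Q): return tri([(a,(P[0]/2.3+170,P[1]/2.3)),(c,((Q[0]-230)/2.3+90,Q[1]/2.3))])
for n,P,Q in (("endL",(23,540),(290,494)),("endR",(138,553),(412,510)),("d-70L",(40,430),(300,383)),("d-70R",(142,439),(405,394)),
 ("d0L",(48,315),(302,263)),("d0R",(155,324),(412,275)),("d70L",(58,188),(300,133)),("d70R",(170,200),(420,147)),("floor",(38,522),(308,486))):
    print(n,*[np.round(q,1) for q in T(P,Q)])
def on(P,z=26): return onz(a,(P[0]/2.3+170,P[1]/2.3),z)[:2]
def on2(P,z=26): return onz(c,((P[0]-230)/2.3+90,P[1]/2.3),z)[:2]
m=[]
for y,L,R,L2,R2 in((-70,(40,430),(142,439),(300,383),(405,394)),(0,(48,315),(155,324),(302,263),(412,275)),(70,(58,188),(170,200),(300,133),(420,147))):
    m.append(((on(L)+on(R))/2+(on2(L2)+on2(R2))/2)/2); print(y,np.round(m[-1],1))
u=(m[2]-m[0]);print("spacing",np.linalg.norm(u)/2);u/=np.linalg.norm(u);o=np.mean(m,0);print("yaw",np.arctan2(u[1],u[0]))
for s in(105,35,-35,-105):print(s,np.round(o+u*s,1))
E
```

```text
endL [ 414.8 -115.3   22.7] [1. 1.]
endR [ 485.8 -126.3    7.2] [0.5 0.5]
d-70L [425.4 -43.8  21.5] [0.1 0.1]
d-70R [487.1 -46.5  18.4] [0.4 0.4]
d0L [430.2  26.   19.7] [0.3 0.3]
d0R [492.5  24.   16.5] [0.4 0.4]
d70L [438.1  95.6  30. ] [0.5 0.5]
d70R [498.4  94.   16. ] [0.5 0.5]
floor [ 418.3 -113.5    2.2] [1.9 1.9]
-70 [457.9 -43.7]
0 [463.3  25.7]
70 [468.6  94.7]
spacing 69.37414273148468
yaw 1.49370664247688
105 [471.3 130.3]
35 [465.9  60.5]
-35 [460.6  -9.3]
-105 [455.2 -79.1]
```

Emit:
servo_tool(linear=[[0.1,0,0.05],[0.2,0,0.15],[0.2,0,0.2],[0.2,-0.01,0.2],[0.12,-0.01,0.15],[0.06,0,0.05],[0,0,0],[0,0,0]], spin=[0,0,0,0,0,0,0,0])

```text
time: 5.3
tool_pos: [624.8, 154.1, 172.2]
tcp_rot: [3.139, 0.0, 1.638]
contact_force: [-0.5, -0.5, -0.0]
grip_width: 91.7
finger_force: 0.0
```

```bash
python3 - <<'E'
from plant import monitor, optics
import cv2,pickle
from h import *
d=pickle.load(open("d0.pkl","rb"))
for n in("top","scene"):
    c=d[n];h=cv2.cvtColor(c["frame"],cv2.COLOR_BGR2HSV);m=cv2.inRange(h,(10,60,60),(30,255,255))
    x0,y0,x1,y1=(205,205,335,260) if n=="top" else (250,165,385,255)
    m[:y0]=0;m[y1:]=0;m[:,:x0]=0;m[:,x1:]=0
    m=cv2.morphologyEx(m,cv2.MORPH_CLOSE,np.ones((5,5)))
    k=max(cv2.findContours(m,0,2)[0],key=cv2.contourArea);w=np.array([onz(c,q[0],26)[:2] for q in k],np.float32)
    print(n,cv2.minAreaRect(w))
o=monitor.get_obs();c=optics.capture("wrist");c["obs"]=o;pickle.dump(c,open("w3.pkl","wb"))
print(o["tool_pos"],o["tcp_rot"]);
R=cv2.Rodrigues  # noqa
print("TCP px",proj(c,o["tool_pos"])*1.42)
f=lambda im,g: np.uint8(255*np.clip(im/255.,0,1)**g)
cv2.imwrite("pics/w4.png",cv2.resize(f(c["frame"],.5),None,fx=1.42,fy=1.42,interpolation=2))
E
```

```text
top ((461.65325927734375, 47.30586242675781), (344.1199645996094, 82.68799591064453), 85.2054443359375)
scene ((470.691650390625, 52.52764892578125), (343.7392272949219, 91.25680541992188), 85.1023178100586)
[624.7942761  154.10826102 172.23338667] [3.13887228e+00 7.94151401e-05 1.63792811e+00]
TCP px [392.04704722 371.51880012]
```

View pics/w4.png

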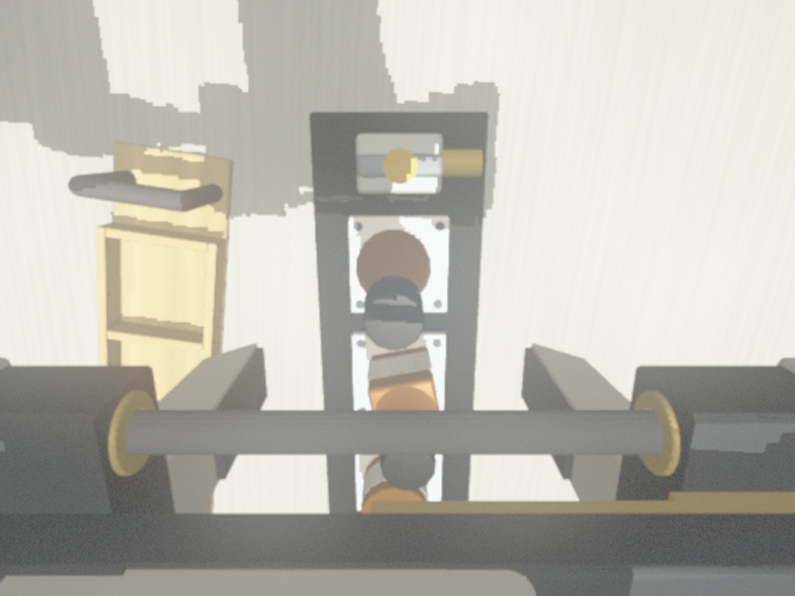

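Cap centre is at (394,318), within about 1 mm laterally of the finger midpoint (396). The tap is at (400,165) just above the cone.

```bash
python3 - <<'E'
import pickle
from h import *
c=pickle.load(open("w3.pkl","rb"));a=pickle.load(open("w1.pkl","rb"))[0]
print(onz(c,(394/1.42,317/1.42),129)); print(tri([(c,(394/1.42,317/1.42)),(a,(186/2.1+280,50/2.1))]))
E
```

```text
[625.33704711 159.06476368 129.        ]
(array([625.5907917 , 157.0333874 , 123.50850912]), [np.float64(0.1047656798442088), np.float64(0.10476567984423212)])
```

Emit:
servo_tool(linear=[[0.02,0,0.06],[0,0,0.1],[0,0,0.1],[0,0,0.07],[0,0,0.03],[0,0,0],[0,0,0],[0,0,0]], spin=[0,0,0,0,0,0,0,0])

```text
time: 6.35
tool_pos: [624.0, 158.8, 99.5]
tcp_rot: [3.14, -0.0, 1.639]
contact_force: [-0.2, -0.9, 0.3]
grip_width: 91.7
finger_force: 0.0
```

Emit:
servo_tool(linear=[[0,0,0],[0,0,0],[0,0,0],[0,0,0],[0,0,0],[0,0,0],[0,0,0],[0,0,0]], spin=[0,0,0,0,0,0,0,0], hand=-1)

```text
time: 7.35
tool_pos: [623.6, 158.7, 98.7]
tcp_rot: [3.142, -0.0, 1.639]
contact_force: [0.2, 0.5, 0.2]
grip_width: 27.3
finger_force: 30.0
```

Emit:
servo_tool(linear=[[0,0,-0.05],[0,0,-0.1],[0,0,-0.1],[-0.04,-0.12,0],[-0.04,-0.18,0],[-0.04,-0.2,0],[-0.04,-0.15,0],[-0.04,-0.1,0]], spin=[0.03,0.03,0.032,0,0,0,0,0])

```text
time: 8.35
tool_pos: [469.4, 130.2, 148.8]
tcp_rot: [-3.141, -0.0, 1.494]
contact_force: [0.1, -0.3, -1.3]
grip_width: 27.1
finger_force: 30.0
```

```bash
python3 - <<'E'
from plant import monitor, optics
import cv2,pickle
from h import *
c=optics.capture("wrist");s=optics.capture("scene");t=optics.capture("top")
o=monitor.get_obs();print(o["time"],o["tool_pos"],o["tcp_rot"][2],o["contact_force"],o["grip_width"])
f=lambda im,g: np.uint8(255*np.clip(im/255.,0,1)**g)
W=cv2.resize(f(c["frame"],.5),(480,360))
S=cv2.resize(f(s["frame"][140:320,250:410],.5),None,fx=2,fy=2)
T=cv2.resize(f(t["frame"][150:270,190:350],.5),None,fx=2,fy=2)
cv2.imwrite("pics/w5.png",np.hstack([W,S]))
E
```

```text
8.5 [470.72088028 130.28277852 149.06505792] 1.4939067429143427 [ 0.74515117  0.06763812 -0.99874057] 27.02530701341297
```

View pics/w5.png

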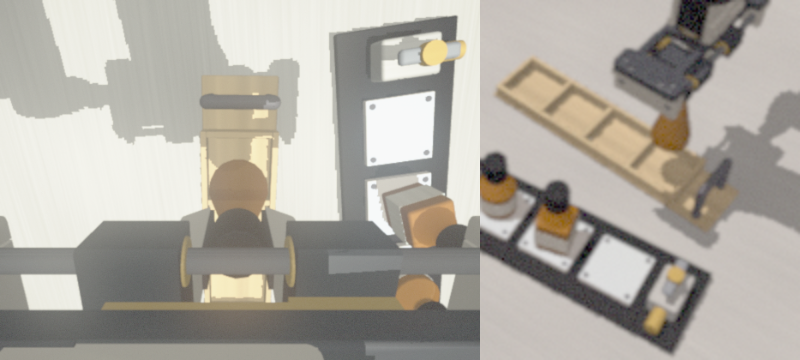

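The bottle (238,190) is centred laterally over the handle-side cell (edges 202–278) and aligned with the carrier. Now I lower it.

Emit:
servo_tool(linear=[[0,0,0.06],[0,0,0.1],[0,0,0.09],[0,0,0.05],[0,0,0.02],[0,0,0.005],[0,0,0],[0,0,0]], spin=[0,0,0,0,0,0,0,0])

```text
time: 9.5
tool_pos: [471.3, 130.4, 84.2]
tcp_rot: [3.141, -0.0, 1.494]
contact_force: [0.4, -0.5, -2.1]
grip_width: 27.2
finger_force: 30.0
```

Emit:
servo_tool(linear=[[0,0,0.005],[0,0,0],[0,0,0.003],[0,0,0],[0,0,0],[0,0,0],[0,0,0],[0,0,0]], spin=[0,0,0,0,0,0,0,0])

```text
time: 10.5
tool_pos: [471.0, 130.3, 82.1]
tcp_rot: [3.142, -0.0, 1.494]
contact_force: [-0.3, -0.5, -0.8]
grip_width: 27.2
finger_force: 30.0
```

Emit:
servo_tool(linear=[[0,0,0.003],[0,0,0],[0,0,0.002],[0,0,0],[0,0,0],[0,0,0],[0,0,0],[0,0,0]], spin=[0,0,0,0,0,0,0,0])

```text
time: 11.5
tool_pos: [471.2, 130.4, 81.6]
tcp_rot: [3.141, -0.0, 1.494]
contact_force: [-0.6, -0.5, 4.9]
grip_width: 27.3
finger_force: 30.0
```

Emit:
servo_tool(linear=[[0,0,0],[0,0,0],[0,0,0],[0,0,0],[0,0,-0.05],[0,0,-0.1],[0,0,-0.15],[0,0,-0.15]], spin=[0,0,0,0,0,0,0,0], hand=1)

```text
time: 12.5
tool_pos: [470.9, 130.3, 172.7]
tcp_rot: [3.141, -0.0, 1.494]
contact_force: [0.9, -0.1, 0.5]
grip_width: 91.8
finger_force: 0.0
```

Emit:
servo_tool(linear=[[0,0,0],[-0.05,0.06,0],[-0.08,0.15,0],[-0.09,0.18,0],[-0.09,0.18,0],[-0.07,0.13,0],[-0.04,0.06,0],[0,0,0]], spin=[-0.091,-0.091,0,0,0,0,0,0])

```text
time: 13.5
tool_pos: [636.4, 77.4, 171.2]
tcp_rot: [3.141, 0.0, 1.779]
contact_force: [0.4, -0.2, 0.0]
grip_width: 91.9
finger_force: 0.0
```

```bash
cat >>h.py <<'E'
def look(n,pk):
    from plant import monitor,optics
    import pickle
    c=optics.capture("wrist");o=monitor.get_obs();c["obs"]=o;pickle.dump(c,open(pk,"wb"))
    f=np.uint8(255*(c["frame"]/255.)**.5)
    cv2.imwrite(n,cv2.resize(f[120:300,140:420],None,fx=2,fy=2,interpolation=2))
    print(o["time"],o["tool_pos"],o["tcp_rot"][2],"tcp px",(proj(c,o["tool_pos"])-[140,120])*2)
E
python3 -c "
from h import *
look('pics/w6.png','w6.pkl')"
```

```text
13.55 [635.69421964  77.80236707 171.26677578] 1.7797028355063154 tcp px [269.9717775  281.19219935]
```

View pics/w6.png

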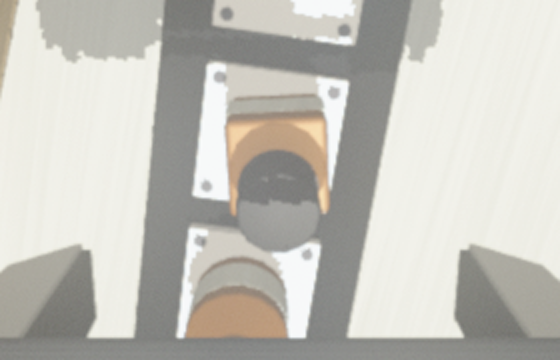

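The square bottle's cap is at (278,209) and the finger midpoint at 276. Its body is parallel to the tool axes.

```bash
python3 -c "
from h import *;import pickle
c=pickle.load(open('w6.pkl','rb'))
print(onz(c,(278/2+140,209/2+120),125))"
```

```text
[637.43860938  80.59621802 125.        ]
```

Emit:
servo_tool(linear=[[0.013,0.005,0.06],[0,0,0.11],[0,0,0.11],[0,0,0.07],[0,0,0.03],[0,0,0],[0,0,0],[0,0,0]], spin=[0,0,0,0,0,0,0,0])

```text
time: 14.55
tool_pos: [636.7, 80.6, 95.9]
tcp_rot: [3.14, 0.0, 1.78]
contact_force: [-0.5, 0.7, 0.3]
grip_width: 92.0
finger_force: 0.0
```

Emit:
servo_tool(linear=[[0,0,0],[0,0,0],[0,0,0],[0,0,0],[0,0,0],[0,0,0],[0,0,0],[0,0,0]], spin=[0,0,0,0,0,0,0,0], hand=-1)

```text
time: 15.55
tool_pos: [636.4, 80.6, 95.1]
tcp_rot: [3.142, -0.0, 1.78]
contact_force: [0.1, 1.1, -0.1]
grip_width: 27.3
finger_force: 30.0
```

Emit:
servo_tool(linear=[[0,0,-0.05],[0,0,-0.1],[0,0,-0.1],[-0.03,-0.13,0],[-0.04,-0.19,0],[-0.04,-0.22,0],[-0.036,-0.18,0],[-0.02,-0.122,0]], spin=[0.06,0.06,0.062,0,0,0,0,0])

```text
time: 16.55
tool_pos: [463.9, 60.3, 145.0]
tcp_rot: [-3.141, 0.0, 1.494]
contact_force: [0.3, -0.1, -1.7]
grip_width: 27.7
finger_force: 30.0
```

Emit:
servo_tool(linear=[[0,0,0],[0,0,0.06],[0,0,0.1],[0,0,0.09],[0,0,0.05],[0,0,0.02],[0,0,0.005],[0,0,0]], spin=[0,0,0,0,0,0,0,0])

```text
time: 17.55
tool_pos: [466.3, 60.4, 80.5]
tcp_rot: [3.141, -0.0, 1.494]
contact_force: [-0.4, 0.1, -1.8]
grip_width: 27.7
finger_force: 30.0
```

Emit:
servo_tool(linear=[[0,0,0.004],[0,0,0],[0,0,0.003],[0,0,0],[0,0,0.002],[0,0,0],[0,0,0],[0,0,0]], spin=[0,0,0,0,0,0,0,0])

```text
time: 18.55
tool_pos: [465.9, 60.4, 78.3]
tcp_rot: [3.142, -0.0, 1.494]
contact_force: [-0.5, -0.4, -1.6]
grip_width: 27.1
finger_force: 30.0
```

Still hanging (−1.6 N), so a little lower.

Emit:
servo_tool(linear=[[0,0,0.002],[0,0,0],[0,0,0.002],[0,0,0],[0,0,0],[0,0,0],[0,0,0],[0,0,0]], spin=[0,0,0,0,0,0,0,0])

```text
time: 19.55
tool_pos: [466.2, 60.4, 78.0]
tcp_rot: [3.141, -0.0, 1.494]
contact_force: [-0.4, 0.0, 5.8]
grip_width: 27.6
finger_force: 30.0
```

Emit:
servo_tool(linear=[[0,0,0],[0,0,0],[0,0,0],[0,0,0],[0,0,-0.05],[0,0,-0.1],[0,0,-0.15],[0,0,-0.15]], spin=[0,0,0,0,0,0,0,0], hand=1)

```text
time: 20.55
tool_pos: [465.9, 60.4, 169.0]
tcp_rot: [3.141, -0.0, 1.494]
contact_force: [0.3, -0.9, -0.0]
grip_width: 91.4
finger_force: 0.0
```

Emit:
servo_tool(linear=[[0,0,0],[-0.045,0.085,0],[-0.07,0.16,0],[-0.08,0.19,0],[-0.08,0.19,0],[-0.06,0.14,0],[-0.04,0.07,0],[0,0,0]], spin=[-0.046,-0.046,0,0,0,0,0,0])

```text
time: 21.55
tool_pos: [637.4, -4.8, 167.6]
tcp_rot: [3.141, -0.0, 1.638]
contact_force: [-0.5, 1.2, -0.0]
grip_width: 91.8
finger_force: 0.0
```

```bash
python3 -c "
from h import *
look('pics/w7.png','w7.pkl')"
```

```text
21.6 [636.72814043  -4.36982056 167.60636026] 1.6383538677545384 tcp px [269.50079647 281.5363606 ]
```

View pics/w7.png

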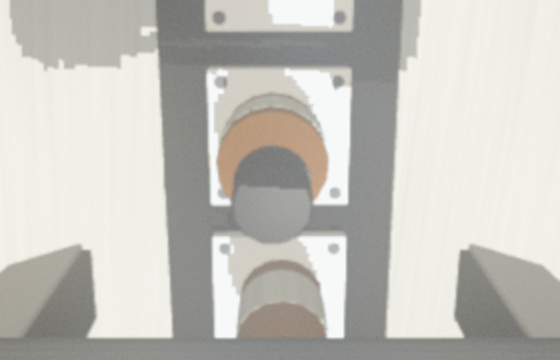

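Squat's cap is at (272,203), fingers' midpoint 276.

```bash
python3 -c "
from h import *;import pickle
c=pickle.load(open('w7.pkl','rb'))
print(onz(c,(272/2+140,203/2+120),111))"
```

```text
[637.15891056  -3.55382743 111.        ]
```

Emit:
servo_tool(linear=[[0.005,0,0.07],[0,0,0.12],[0,0,0.12],[0,0,0.08],[0,0,0.035],[0,0,0.005],[0,0,0],[0,0,0]], spin=[0,0,0,0,0,0,0,0])

```text
time: 22.6
tool_pos: [637.4, -3.4, 82.3]
tcp_rot: [3.14, 0.0, 1.639]
contact_force: [-0.7, 0.7, -0.0]
grip_width: 91.5
finger_force: 0.0
```

Emit:
servo_tool(linear=[[0,0,0],[0,0,0],[0,0,0],[0,0,0],[0,0,0],[0,0,0],[0,0,0],[0,0,0]], spin=[0,0,0,0,0,0,0,0], hand=-1)

```text
time: 23.6
tool_pos: [636.9, -3.4, 81.5]
tcp_rot: [-3.141, -0.0, 1.639]
contact_force: [0.2, -0.4, 0.5]
grip_width: 27.6
finger_force: 30.0
```

Emit:
servo_tool(linear=[[0,0,-0.05],[0,0,-0.1],[0,0,-0.1],[-0.02,-0.14,0],[-0.02,-0.2,0],[-0.02,-0.22,0],[-0.02,-0.19,0],[-0.017,-0.127,0]], spin=[0.03,0.03,0.032,0,0,0,0,0])

```text
time: 24.6
tool_pos: [458.7, -9.1, 131.5]
tcp_rot: [-3.141, -0.0, 1.494]
contact_force: [-0.2, 0.2, -0.4]
grip_width: 27.5
finger_force: 30.0
```

Emit:
servo_tool(linear=[[0,0,0],[0,0,0.06],[0,0,0.1],[0,0,0.09],[0,0,0.05],[0,0,0.02],[0,0,0.005],[0,0,0]], spin=[0,0,0,0,0,0,0,0])

```text
time: 25.6
tool_pos: [461.0, -9.3, 66.9]
tcp_rot: [3.141, 0.0, 1.494]
contact_force: [0.6, 1.2, -2.1]
grip_width: 27.6
finger_force: 30.0
```

Emit:
servo_tool(linear=[[0,0,0.004],[0,0,0],[0,0,0.003],[0,0,0],[0,0,0.003],[0,0,0],[0,0,0],[0,0,0]], spin=[0,0,0,0,0,0,0,0])

```text
time: 26.6
tool_pos: [460.6, -9.2, 64.5]
tcp_rot: [3.142, -0.0, 1.494]
contact_force: [-0.3, -0.5, -1.4]
grip_width: 27.3
finger_force: 30.0
```

Emit:
servo_tool(linear=[[0,0,0.002],[0,0,0],[0,0,0.002],[0,0,0],[0,0,0],[0,0,0],[0,0,0],[0,0,0]], spin=[0,0,0,0,0,0,0,0])

```text
time: 27.6
tool_pos: [460.6, -9.3, 64.4]
tcp_rot: [3.141, 0.0, 1.494]
contact_force: [-3.6, 0.1, 8.5]
grip_width: 27.4
finger_force: 30.0
```

Emit:
servo_tool(linear=[[0,0,0],[0,0,0],[0,0,0],[0,0,0],[0,0,-0.06],[0,0,-0.12],[0,0,-0.2],[0,0,-0.2]], spin=[0,0,0,0,0,0,0,0], hand=1)

```text
time: 28.6
tool_pos: [460.4, -9.2, 181.6]
tcp_rot: [3.141, -0.0, 1.494]
contact_force: [0.5, 0.2, 0.1]
grip_width: 91.8
finger_force: 0.0
```

Emit:
servo_tool(linear=[[0,0,0],[-0.05,0.1,0],[-0.08,0.17,0],[-0.09,0.2,0],[-0.09,0.2,0],[-0.07,0.15,0],[-0.044,0.08,0],[0,0,0]], spin=[-0.046,-0.046,0,0,0,0,0,0])

```text
time: 29.6
tool_pos: [645.6, -83.6, 179.8]
tcp_rot: [3.141, -0.0, 1.638]
contact_force: [-0.3, -0.8, 0.3]
grip_width: 91.8
finger_force: 0.0
```

```bash
python3 -c "
from h import *
look('pics/w8.png','w8.pkl')"
```

```text
29.65 [644.90907009 -83.09505896 179.80215594] 1.6384587317008403 tcp px [269.44347793 281.4436282 ]
```

View pics/w8.png

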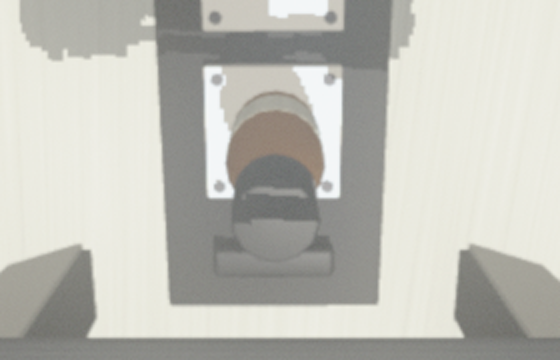

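The long bottle's cap is at (276,220), centred between the fingers (276).

```bash
python3 -c "
from h import *;import pickle
c=pickle.load(open('w8.pkl','rb'))
print(onz(c,(276/2+140,219/2+120),141))"
```

```text
[646.54514045 -81.04260042 141.        ]
```

Emit:
servo_tool(linear=[[0.011,0.003,0.05],[0,0,0.1],[0,0,0.1],[0,0,0.06],[0,0,0.03],[0,0,0],[0,0,0],[0,0,0]], spin=[0,0,0,0,0,0,0,0])

```text
time: 30.65
tool_pos: [646.0, -81.0, 112.4]
tcp_rot: [3.14, 0.0, 1.639]
contact_force: [0.4, 0.0, -0.6]
grip_width: 91.7
finger_force: 0.0
```

Emit:
servo_tool(linear=[[0,0,0],[0,0,0],[0,0,0],[0,0,0],[0,0,0],[0,0,0],[0,0,0],[0,0,0]], spin=[0,0,0,0,0,0,0,0], hand=-1)

```text
time: 31.65
tool_pos: [645.7, -80.9, 111.7]
tcp_rot: [3.142, -0.0, 1.639]
contact_force: [-0.4, -0.4, -0.5]
grip_width: 27.4
finger_force: 30.0
```

Emit:
servo_tool(linear=[[0,0,-0.05],[0,0,-0.1],[0,0,-0.1],[-0.01,-0.15,0],[-0.014,-0.21,0],[-0.014,-0.24,0],[-0.014,-0.21,0],[-0.012,-0.14,0]], spin=[0.03,0.03,0.032,0,0,0,0,0])

```text
time: 32.65
tool_pos: [453.1, -78.8, 161.6]
tcp_rot: [-3.141, -0.0, 1.494]
contact_force: [-0.2, -0.1, -1.7]
grip_width: 27.4
finger_force: 30.0
```

Emit:
servo_tool(linear=[[0,0,0],[0,0,0.06],[0,0,0.1],[0,0,0.09],[0,0,0.05],[0,0,0.02],[0,0,0.005],[0,0,0]], spin=[0,0,0,0,0,0,0,0])

```text
time: 33.65
tool_pos: [455.6, -79.2, 97.1]
tcp_rot: [3.141, 0.0, 1.494]
contact_force: [-0.0, 0.8, -1.6]
grip_width: 27.3
finger_force: 30.0
```

Emit:
servo_tool(linear=[[0,0,0.004],[0,0,0],[0,0,0.003],[0,0,0],[0,0,0.003],[0,0,0],[0,0,0],[0,0,0]], spin=[0,0,0,0,0,0,0,0])

```text
time: 34.65
tool_pos: [455.2, -79.1, 94.7]
tcp_rot: [3.142, -0.0, 1.494]
contact_force: [0.5, -0.1, -1.5]
grip_width: 27.1
finger_force: 30.0
```

Emit:
servo_tool(linear=[[0,0,0.002],[0,0,0],[0,0,0.002],[0,0,0],[0,0,0],[0,0,0],[0,0,0],[0,0,0]], spin=[0,0,0,0,0,0,0,0])

```text
time: 35.65
tool_pos: [455.5, -79.2, 94.6]
tcp_rot: [3.141, 0.0, 1.494]
contact_force: [-3.4, 1.0, 8.2]
grip_width: 27.3
finger_force: 30.0
```

Contact. I'll release, rise and back off to look.

Emit:
servo_tool(linear=[[0,0,0],[0,0,0],[0,0,0],[0,0,0],[0,0,-0.06],[0,0,-0.12],[0,0,-0.2],[0,0,-0.2]], spin=[0,0,0,0,0,0,0,0], hand=1)

```text
time: 36.65
tool_pos: [455.1, -79.1, 211.8]
tcp_rot: [3.141, 0.0, 1.494]
contact_force: [1.1, -0.2, 0.5]
grip_width: 91.6
finger_force: 0.0
```

Emit:
servo_tool(linear=[[0,0,-0.15],[0,0,-0.2],[-0.1,0,-0.2],[-0.1,0,-0.1],[-0.1,0,0],[-0.05,0,0],[0,0,0],[0,0,0]], spin=[0,0,0,0,0,0,0,0])

```text
time: 37.65
tool_pos: [449.8, -148.4, 339.8]
tcp_rot: [-3.141, -0.001, 1.494]
contact_force: [-0.2, -0.1, -0.2]
grip_width: 91.5
finger_force: 0.0
```

```bash
python3 - <<'E'
from plant import monitor, optics
import cv2
from h import *
c=optics.capture("wrist");s=optics.capture("scene")
f=lambda im,g: np.uint8(255*np.clip(im/255.,0,1)**g)
W=cv2.resize(f(c["frame"][:300],.5),(400,214*1));S=cv2.resize(f(s["frame"][110:310,90:510],.5),(800,381),interpolation=2)
cv2.imwrite("pics/end.png",np.vstack([S,np.hstack([W,np.zeros_like(W)])]))
E
```

```text
(no output)
```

View pics/end.png

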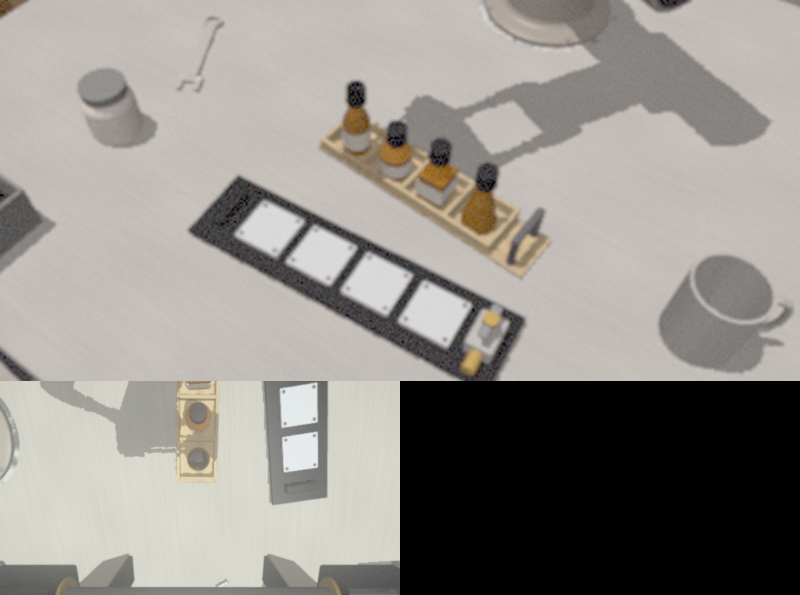

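All four bottles stand upright in their cells. From the handle (527,235) they run cone (480,205), square (437,175), squat (396,152), long (355,120). The tray is empty, and the jug, jar and wrench have not moved.

```bash
python3 -c "
from plant import workorder
print(workorder.close_job())"
```

```text
the job is handed in; nothing more can be done
None
```

All four bottles now stand upright in the carrier in filling order from the handle (cone, square, squat, long), with the jug, jar and wrench untouched, and the job was handed in at about 38 s; no verdict came back.

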